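Draw the leaf tray from under the bench shelf and shut the shelf's flap

ROBOT

A 6-joint arm with a two-finger parallel gripper is mounted at the origin on the work surface. World frame = base frame: x ahead of the robot, y to its left, z up, the work surface at z = 0. Lengths are in m, angles in degrees, forces in N, time in s.
With the tool pointing down it reaches from about 0.3 to 0.75 m from the base axis. Payload 8.5 kg.
Tool frame: the origin (TCP) lies at the very end of the fingers, on their centre line; the grasp point (between the pads) lies 19 mm behind it (env.pinch_z is the distance from the TCP to the grasp point, in m); z points along the fingers, y is the line along which they close (so a half turn about z gives the same grasp; the last joint's range is limited). The gripper opens to 85 mm and grips with 20 to 120 N. Pads are 22 mm wide; open, the fingers measure 114 mm over their backs; the gripper's body (76 mm by 85 mm) begins 54 mm behind the grasp point. The pads swing forward as they close: fully open they stand 13 mm farther back than shut.
Start: joints at [-89.055, 21.807, 74.336, -0, 83.858, -12.336], TCP at [0.126, -0.535, 0.231] pointing down, gripper open.
Joint ranges: [-178.18, 178.18], [-50.72, 133.34], [12.68, 142.11], [-81.47, 261.47], [9.98, 163.14], [-165.26, 165.26]. Speed limits (degrees/s): [136.94, 136.94, 180, 180, 180, 180].

INTERFACE

Orientations are given as a 3x3 rotation matrix whose columns are the frame's x, y, z axes.
In Python, from rig import env, viewer gives the robot as it stands.
- The arm moves only by the tool drive_tool, never from a script. Its argument "series" is a list of rows, each a list of 3 entries, a list of its own where there are three numbers: the shift along the tool's x, y, z in m, then the turn about the tool's z in degrees, then the finger opening in m, from 0 to 0.0854. A call has 1 to 20 rows; each row is the pose to reach, as a shift and turn from the pose commanded when the call began, along the tool's axes at that moment; what a row does not reach only later rows make up. A row lasts 1/10 s, in which the tool goes at most 50 mm and 8.59 degrees, less where a joint would pass 70% of its speed; a pose out of reach is approached as far as the arm can. A call with a gripper value outside its range is refused whole. The fingers move at their own pace and stop on an object; "newtons" is the grip in N (left out, the last holds). Time passes only in rows, so rows that repeat a pose let the fingers close. It gives the time, the measured TCP pose, the force, the opening and the grip force at its end, in the units of the state.
- env.observe(): the state, without advancing time (a new reading comes with each control period).
- viewer.get_image(name): name is "scene" or "top"; returns a dict with "img" (384x512x3 uint8, red, green, blue), "depth" (384x512 float32, m along the optical axis (not along the pixel's ray), 0 where there is no reading), "camera_matrix" (3x3 intrinsics, pixels), "distortion" ([k1, k2, p1, p2, k3] as OpenCV has them; the pictures are not rectified), "rvec" (rotation vector, rad) and "tvec" (3), from world to camera coordinates, as OpenCV has them. Camera axes: x right, y down, z forward; pixel columns grow to the right and rows downward; lengths in m; the calibration is good to about 2 mm. A picture is of the moment at which its call begins.
- env.close_job(): hands the job in; it is judged then, once.
The state is a dict: "time_s": time; "q": joint angles; "qvel": joint speeds; "joint_efforts": joint torques, N m; "position": TCP position; "tool_rot": TCP orientation; "ft_force": force on the tool from outside, world axes, zero at the start; "wrist_torque": the same for the moment, N m; "grip_width": finger opening in m; "gripper_force": force on a finger pad.
Only numpy, scipy, OpenCV 4.12 (cv2) and the standard library are available. Lean on these libraries where they do the work, as an engineer would, in place of code of your own. Each camera call takes 0.05 s, during which the arm holds its last target. There are 200 camera calls.

TASK

Pull the wooden tray by its upright grip straight out from under the low shelf, lift it with the little jar still standing in it, and set it down, without dropping it, flat in the middle of the round board. Then fold the shelf's hinged front flap down until it hangs fully shut. Leave the other things on the bench and the shelf where they stand.

Things in the scene. Friction and masses are not known exactly. Their poses are not given: they have to be found in the camera images.
- riser: Low plywood shelf fixed on the bench: 150 mm deep (x), 170 wide (y), top surface 74 mm high, 12 mm board (underside at 62 mm) on two 12 mm side cheeks. Origin on the bench straight below the middle of the front edge; x points from the front edge back into the shelf, z up. Its open front faces -x. Two jars, 44 mm across and 55 high, stand on top about 60 mm behind the front edge.
- flap (a joint): Stiff wooden flap hinged on the shelf's front edge, 156 mm wide, 6 thick, reaching 56 mm from its hinge. 0 = hanging down, shut (its stop); grows as the free edge swings out in front and up: 1.57 = level, 2.3 = upper stop. Starts at 2.15 to 2.3, leaning over the tray's grip and blocking it from straight above: lean the tool back about 40 degrees. Stays where left; about 1.5 N moves it.
- tray: Shallow wooden tray 200 mm long (x), 110 wide (y), walls 18 high, 6 thick, floor 6 thick, 0.15 to 0.31 kg. Origin: centre of its underside, z up. Its +x end lies 49 to 59 mm under the shelf; x axes of both nearly agree. It is out from under the shelf when its origin is over 100 mm in front of the front edge, but rises past the raised flap, which juts 55 mm, only from 155 mm or more.
- flap_hinge (a point): Middle of the flap's hinge line, at half the flap's thickness: 6 mm in front of the shelf's front edge, 68 mm above the bench. Axes as the shelf's; the hinge line runs along y.
- grip (a point): Centre of the tray's grip, at its middle, 40 mm above the tray's underside: an upright wooden block 34 mm long (tray's x), 12 mm thick (y), top 54 mm above the tray's underside; pinch it across its thickness. It starts 41 to 51 mm in front of the shelf's front edge.
- jar: Little lidded glass jar, 26 mm in diameter, 30 mm high, 40 g, standing loose on the tray's floor in the half away from the shelf. Origin at the centre of its underside.
- board_top (a point): Centre of the upper surface of the round wooden board (290 mm in diameter, 12 mm thick, fixed flat on the bench) on which the tray is to be set. Which side of the bench holds the shelf and which the board varies.
- shaker: White plastic shaker bottle, 60 mm diameter, 140 mm high, a bystander at the left of the bench. Origin at the centre of its underside.
- size_jar: Amber jar on top of the shelf, a bystander: 44 mm diameter, 55 mm high. Origin at the centre of its underside.
- water_jar: Clear jar on top of the shelf, a bystander: 44 mm diameter, 55 mm high. Origin at the centre of its underside.
- brush: Brush lying at the near left of the bench, a bystander, some 200 mm long. Origin under its middle.
- frame: Gilded picture frame lying flat at the right of the bench, a bystander: 150 x 190 mm, 18 mm thick. Origin at the centre of its underside.
- tape: Roll of paper tape lying flat at the right, a bystander: 90 mm diameter, 24 mm high. Origin at the centre of its underside.
- cork_block: Cork block at the left, a bystander: 70 x 45 x 30 mm. Origin at the centre of its underside.

How it is judged (in metres and radians):
On the way, in this order (a step that is already met when the one before it is completed fails the run):
1. the tray is drawn forward clear of the shelf's front edge (x of tray in the frame of riser below -0.1 m), for 0.1 s.
2. the tray lies flat and released in the middle of the round board, the jar standing in it (horizontal distance between tray and board_top below 0.03 m and height (world z) of tray between 0.007 and 0.018 m and angle between tray's own z axis and vertical below 0.06 rad and linear speed of tray below 0.03 m/s and contact force between the fingers and tray below 0.5 N and angle between jar's own z axis and vertical below 0.1 rad and z of jar in the frame of tray below 0.02 m and horizontal distance between jar and tray below 0.107 m), for 0.2 s.
3. the flap is folded down shut (value of joint flap below 0.12 rad), for 0.2 s.
At the end, for the whole second after the job is handed in: The tray rests flat and released on the round board, its centre within 30 mm of the board's centre, the little jar standing upright on the floor of the tray, inside its walls; the flap hangs within 0.12 rad of shut; all at rest (all of step 2 and value of joint flap below 0.12 rad and velocity of joint flap below 0.1 rad/s); the robot touches nothing.
It fails at once if the little jar tips over (angle between jar's own z axis and vertical above 0.6 rad).
It fails at once if the tray is let go more than 20 mm above the board (height (world z) of tray above 0.034 m and contact force between the fingers and tray below 0.05 N and linear speed of tray above 0.1 m/s).
It fails at once if another thing on the bench or shelf is moved more than 30 mm (distance of any of shaker, size_jar, water_jar, brush, frame, tape, cork_block from where it was at the start of the episode above 0.03 m).
It also fails if it takes over 64 s, if anything falls off the work surface, if the arm or the gripper's body presses on something with over 40 N, if the wrist force passes 120 N, or if a joint passes its speed limit or range.

## Working session

There is one attempt and no reset: what is moved stays moved. The work goes in short steps, Python scripts to look and compute and a tool call to move; the robot and the scene stay as the last step left them, time stands still between calls to the robot, and variables do not carry over. Pictures are saved under pics/ and viewed, at most 10 in all, crops included, and the job is handed in when it is done.

Besides the shell and the picture viewer there is one more tool, called after ">>>" by a JSON object that holds its "fn" and its "kwargs". drive_tool: Moves the arm, as the interface text tells. Its arguments: {"type":"object","properties":{"series":{"type":"array"},"newtons":{"type":"number"}},"required":["series"]}

```bash
mkdir -p pics; ls
cat > h.py <<'E'
import numpy as np, cv2
from rig import env, viewer
np.set_printoptions(precision=4,suppress=True)
def shot(n,save=None):
    d=viewer.get_image(n)
    if save: cv2.imwrite('pics/'+save,d['img'][:,:,::-1])
    return d
def cloud(d):
    h,w=d['depth'].shape
    u,v=np.meshgrid(np.arange(w),np.arange(h))
    p=cv2.undistortPoints(np.stack([u,v],-1).reshape(-1,1,2).astype(float),np.array(d['camera_matrix']),np.array(d['distortion'])).reshape(h,w,2)
    z=d['depth'][...,None]
    c=np.concatenate([p*z,z],-1)
    R=cv2.Rodrigues(np.array(d['rvec'],float))[0]
    P=(c-np.array(d['tvec']).reshape(3))@R
    P[d['depth']==0]=np.nan
    return P
E
python3 - <<'E'
from h import *
for n in ('scene','top'):
    d=shot(n,n+'0.png'); P=cloud(d); np.savez('/tmp/'+n+'0.npz',P=P,img=d['img'])
    print(np.nanmin(P,(0,1)),np.nanmax(P,(0,1)), -cv2.Rodrigues(np.array(d['rvec'],float))[0].T@np.array(d['tvec']).reshape(3))
o=env.observe(); print(o['time_s'],o['position'],o['tool_rot'],o['ft_force'],env.pinch_z)
E
```

```text
pics
[-1.7018 -2.0844 -0.7737] [1.6561 0.7856 0.5588] [1.0084 0.7116 1.2379]
[-0.2499 -1.4498 -0.7759] [1.7297 1.3237 0.69  ] [ 0.4386 -0.0333  1.5351]
0.1 [ 0.1263 -0.535   0.2308] [[ 0.9732  0.2298 -0.    ]
 [ 0.2298 -0.9732  0.0013]
 [ 0.0003 -0.0013 -1.    ]] [-0.2445  0.1497 -0.5721] 0.0187
```

View pics/scene0.png

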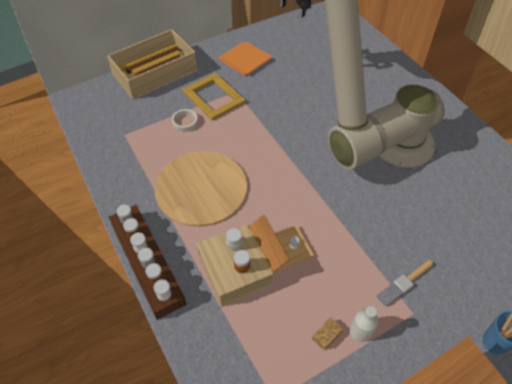

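View pics/top0.png

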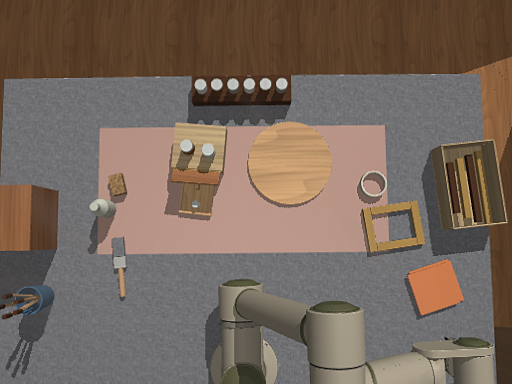

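The scene picture shows the shelf (~235,262), its raised orange flap (~268,243), the tray with the jar (~295,243) and the board (~201,187). In the top view, up is +x and left is +y: shelf top (199,145), flap (195,176), jar (195,204), board (290,163).

Run:
```python
from h import *
for n,(us,vs) in {'top':((165,232),(115,222)),'scene':((190,320),(205,305))}.items():
    f=np.load(f'/tmp/{n}0.npz');P=f['P'];I=f['img']
    S=P[vs[0]:vs[1],us[0]:us[1]].reshape(-1,3)
    print(n,np.histogram(S[:,2],bins=np.arange(-.01,.15,.005)))
    def rect(m,l):
        q=S[m]; r=cv2.minAreaRect(q[:,:2].astype(np.float32)*1000); print(l,m.sum(),r,np.median(q[:,2]))
    rect(abs(S[:,2]-.074)<.006,'shelf+')
    rect((abs(S[:,2]-.074)<.005)&(S[:,0]>S[:,0].mean()),'shelf')
    m=(S[:,2]>.009)&(S[:,2]<.025); rect(m,'tray')
    m=(S[:,2]>.028)&(S[:,2]<.06);
    print('mid pts',S[m][::max(1,m.sum()//25)])
f=np.load('/tmp/top0.npz');P=f['P'];I=f['img']
S=P[110:215,240:340].reshape(-1,3); m=abs(S[:,2]-.012)<.004; q=S[m]
print('board',cv2.minEnclosingCircle(q[:,:2].astype(np.float32)*1000),np.median(q,0))
print('desk',np.nanmedian(P[225:245,150:350,2]),np.nanmedian(P[130:200,110:160,2]))
for v in range(150,222,3): print(v,P[v,195],I[v,195],P[v,200])
```

```text
top (array([  88,  961, 1775,  851,  172,  101,   71,   13,   24,   26,   13,
         12,   13,   10,    8,  136,  949,  959,  217,   88,  105,  140,
        120,   32,    0,    5,   13,  113,  110,   16,    0]), array([-0.01 , -0.005,  0.   ,  0.005,  0.01 ,  0.015,  0.02 ,  0.025,
        0.03 ,  0.035,  0.04 ,  0.045,  0.05 ,  0.055,  0.06 ,  0.065,
        0.07 ,  0.075,  0.08 ,  0.085,  0.09 ,  0.095,  0.1  ,  0.105,
        0.11 ,  0.115,  0.12 ,  0.125,  0.13 ,  0.135,  0.14 ,  0.145]))
shelf+ 2015 ((727.321044921875, 143.67901611328125), (170.7609405517578, 174.32791137695312), 84.85523223876953) 0.07479223537697183
shelf 0 ((0.0, 0.0), (0.0, 0.0), 0.0) nan
tray 435 ((673.5091552734375, 155.20945739746094), (230.7697296142578, 365.2915954589844), 88.77851104736328) 0.012629738175163094
mid pts [[0.804  0.0516 0.0477]
 [0.7939 0.0526 0.0317]
 [0.7652 0.0549 0.0517]
 [0.7538 0.0556 0.0408]
 [0.7275 0.0584 0.0521]
 [0.7157 0.0591 0.0419]
 [0.6872 0.0622 0.0485]
 [0.6758 0.0631 0.0347]
 [0.6556 0.0685 0.0563]
 [0.6128 0.1556 0.0551]
 [0.6093 0.1555 0.0557]
 [0.6121 0.1451 0.0309
[... 2781 characters left out ...]
[114  90  65] [0.6012 0.1447 0.0046]
192 [0.5907 0.1617 0.0072] [121  95  68] [0.5905 0.1444 0.0073]
195 [0.5799 0.1611 0.0112] [122  96  69] [0.5798 0.144  0.011 ]
198 [0.5701 0.1619 0.005 ] [125  97  69] [0.5703 0.1451 0.0011]
201 [0.5571 0.1576 0.0383] [121 124 124] [0.559  0.1437 0.013 ]
204 [0.5468 0.1573 0.0409] [114 115 112] [0.5488 0.144  0.0106]
207 [0.5371 0.1581 0.0344] [139 144 141] [0.5388 0.1445 0.0059]
210 [0.5286 0.1616 0.0067] [127  99  71] [0.5285 0.1445 0.0059]
213 [0.5178 0.1603 0.0168] [195 154 112] [0.5174 0.1428 0.0212]
216 [0.5083 0.1623 0.0013] [116  93  86] [0.5081 0.145  0.0021]
219 [0.4979 0.162  0.0032] [175 141 129] [0.4978 0.1452 0.0004]
  return _methods._mean(a, axis=axis, dtype=dtype,
  ret = ret.dtype.type(ret / rcount)
```

Run:
```python
import cv2
a=cv2.imread('pics/top0.png')[115:225,160:235];b=cv2.imread('pics/scene0.png')[205:305,190:320]
import numpy as np
a=cv2.resize(a,None,fx=5,fy=5,interpolation=2);b=cv2.resize(b,(420,323),interpolation=2)
c=np.zeros((550,795,3),np.uint8);c[:,:375]=a;c[:323,375:]=b;cv2.imwrite('pics/crop.png',c)
```

```text
(no output)
```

View pics/crop.png

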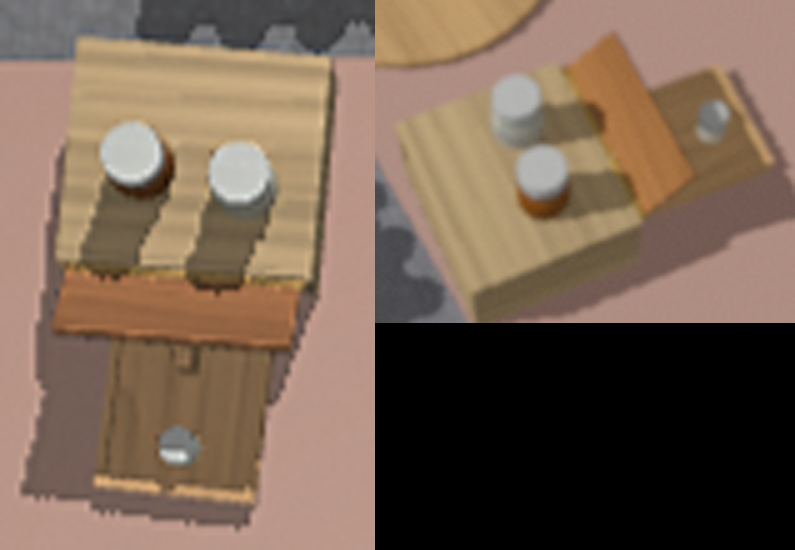

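The crop shows the shelf top's corners at about (78,38), (332,60), (312,285) and (58,262). The tray's front rim runs from (95,488) to (255,500), the grip's tip is at (187,360), and the jar is at (179,446).

```bash
cat >> h.py <<'E'
def ray(d,u,v,z):
    R=cv2.Rodrigues(np.array(d['rvec'],float))[0];C=-R.T@np.array(d['tvec']).reshape(3)
    p=cv2.undistortPoints(np.array([[[u,v]]],float),np.array(d['camera_matrix']),np.array(d['distortion'])).reshape(2)
    r=R.T@np.array([p[0],p[1],1.]); return C+r*(z-C[2])/r[2]
E
python3 - <<'E'
from h import *
d=shot('top'); 
c=lambda x,y,z,l: print(l,ray(d,(x+.5)/5-.5+160,(y+.5)/5-.5+115,z))
for x,y in((78,38),(332,60),(312,285),(58,262)): c(x,y,.074,'shelf')
c(95,478,.018,'rimL in');c(258,488,.018,'rimR in')
c(93,488,.018,'rimL');c(255,500,.018,'rimR')
c(112,345,.018,'wallL far');c(272,350,.018,'wallR far')
c(187,372,.054,'grip front top?');c(175,360,.054,'gL');c(200,360,.054,'gR')
c(176,437,.030,'jartop')
c(54,328,.105,'flapL');c(290,348,.105,'flapR');c(66,268,.074,'flapbaseL')
# board by colour/edge: mean of z~12mm mask, robust circle fit
P=cloud(d); I=d['img'].astype(int)
m=np.zeros(I.shape[:2],bool); m[115:212,242:337]=True
m&=(I[...,1]-I[...,2]>22)
m=cv2.morphologyEx(m.astype(np.uint8),cv2.MORPH_OPEN,np.ones((3,3)))
cs=max(cv2.findContours(m,0,1)[0],key=cv2.contourArea)
w=np.array([ray(d,*p,.012) for p in cs[:,0]])[:,:2]
A=np.c_[2*w,np.ones(len(w))];s=np.linalg.lstsq(A,(w**2).sum(1),rcond=None)[0]
print('board',s[:2],np.sqrt(s[2]+s[:2]@s[:2]), len(w))
print(cv2.minAreaRect((w*1000).astype(np.float32)))
E
```

```text
shelf [0.8191 0.2199 0.074 ]
shelf [0.8023 0.0501 0.074 ]
shelf [0.6509 0.064  0.074 ]
shelf [0.668  0.2322 0.074 ]
rimL in [0.5278 0.2161 0.018 ]
rimR in [0.52  0.105 0.018]
rimL [0.521  0.2175 0.018 ]
rimR [0.5118 0.107  0.018 ]
wallL far [0.6189 0.2049 0.018 ]
wallR far [0.6144 0.0952 0.018 ]
grip front top? [0.596 0.149 0.054]
gL [0.6042 0.1571 0.054 ]
gR [0.604  0.1403 0.054 ]
jartop [0.5544 0.1594 0.03  ]
flapL [0.62   0.2289 0.105 ]
flapR [0.6055 0.0762 0.105 ]
flapbaseL [0.6639 0.2269 0.074 ]
board [ 0.6901 -0.165 ] 0.14321745302549663 234
((688.8496704101562, -165.10084533691406), (286.708984375, 286.01239013671875), 89.4660873413086)
```

```bash
cat >> h.py <<'E'
def go(x,y,z,yaw):
    o=env.observe();R=np.array(o['tool_rot']);p=np.array(o['position'])
    cur=np.degrees(np.arctan2(R[1,0],R[0,0]))
    print('t',o['time_s'],'p',p,'yaw',cur,'w',o['grip_width'],'f',o['ft_force'],'q6',np.array(o['q'])[5])
    print('shift',R.T@(np.array([x,y,z])-p),'turn',-(yaw-cur))
E
python3 -c "
from h import *
go(.585,.154,.2,-5.5)"
```

```text
t 0.15 p [ 0.1263 -0.5351  0.2309] yaw 13.279743898882618 w 0.08543863566246457 f [ 0.3821  0.9866 -0.292 ] q6 -12.335074099176014
shift [ 0.6047 -0.5653  0.0316] turn 18.779743898882618
```

>>> {"fn": "drive_tool", "kwargs": {"series": [[[0.605, -0.565, 0.031], 18.8, 0.06], [[0.605, -0.565, 0.031], 18.8, 0.06], [[0.605, -0.565, 0.031], 18.8, 0.06], [[0.605, -0.565, 0.031], 18.8, 0.06], [[0.605, -0.565, 0.031], 18.8, 0.06], [[0.605, -0.565, 0.031], 18.8, 0.06], [[0.605, -0.565, 0.031], 18.8, 0.06], [[0.605, -0.565, 0.031], 18.8, 0.06], [[0.605, -0.565, 0.031], 18.8, 0.06], [[0.605, -0.565, 0.031], 18.8, 0.06], [[0.605, -0.565, 0.031], 18.8, 0.06], [[0.605, -0.565, 0.031], 18.8, 0.06], [[0.605, -0.565, 0.031], 18.8, 0.06], [[0.605, -0.565, 0.031], 18.8, 0.06], [[0.605, -0.565, 0.031], 18.8, 0.06], [[0.605, -0.565, 0.031], 18.8, 0.06], [[0.605, -0.565, 0.031], 18.8, 0.06], [[0.605, -0.565, 0.031], 18.8, 0.06], [[0.605, -0.565, 0.031], 18.8, 0.06], [[0.605, -0.565, 0.031], 18.8, 0.06]], "newtons": 40}}

```text
time_s: 2.15
position: [0.585, 0.1528, 0.2003]
tool_rot: [[0.995, -0.097, -0.0], [-0.097, -0.995, -0.0], [-0.0, 0.0, -1.0]]
ft_force: [-0.1, -0.5, 0.3]
grip_width: 0.06
gripper_force: 0.0
```

```bash
python3 -c "
from h import *
go(.585,.154,.043,-5.5)"
```

```text
t 2.15 p [0.585  0.1528 0.2003] yaw -5.565396659817357 w 0.059970715610737815 f [-0.1204 -0.5346  0.2697] q6 99.00368951009135
shift [-0.     -0.0012  0.1573] turn -0.06539665981735698
```

>>> {"fn": "drive_tool", "kwargs": {"series": [[[0, -0.001, 0.04], 0, 0.06], [[0, -0.001, 0.08], 0, 0.06], [[0, -0.001, 0.11], 0, 0.06], [[0, -0.001, 0.13], 0, 0.06], [[0, -0.001, 0.145], 0, 0.06], [[0, -0.001, 0.157], 0, 0.06], [[0, -0.001, 0.157], 0, 0.06], [[0, -0.001, 0.157], 0, 0.06]]}}

```text
time_s: 2.95
position: [0.5857, 0.1542, 0.044]
tool_rot: [[0.995, -0.097, 0.001], [-0.097, -0.995, 0.0], [0.001, -0.0, -1.0]]
ft_force: [0.4, 0.4, 0.7]
grip_width: 0.0595
gripper_force: 0.0
```

Run:
```python
from h import *
go(.598,.1525,.043,-5.5)
a=shot('scene')['img'][190:310,190:350,::-1];cv2.imwrite('pics/s1.png',cv2.resize(a,None,fx=5,fy=5,interpolation=2))
```

```text
t 2.95 p [0.5857 0.1542 0.044 ] yaw -5.549389347420356 w 0.05949065972840567 f [0.4159 0.397  0.6505] q6 99.1149885068379
shift [0.0124 0.0005 0.001 ] turn -0.04938934742035617
```

View pics/s1.png

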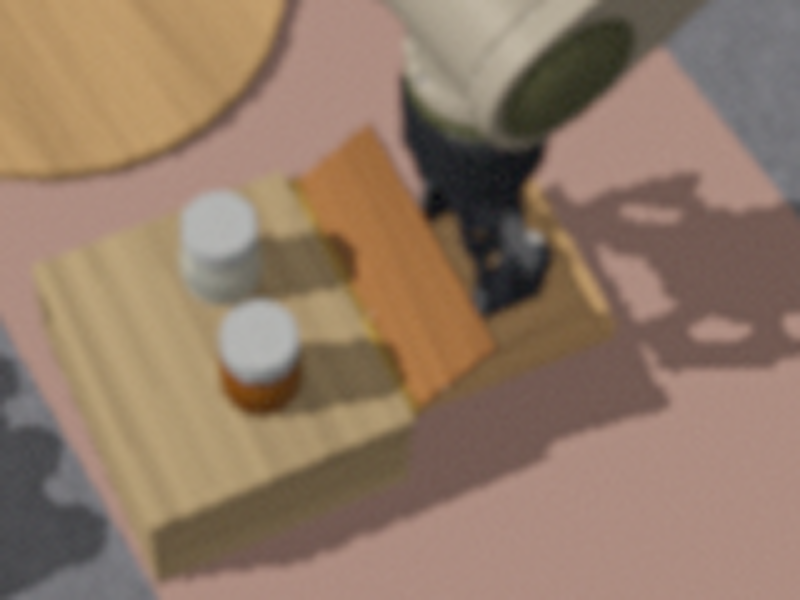

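The gripper is down in front of the flap's free edge (~(480,270) in the crop), and the jar is still upright behind it. Next I ease forward.

>>> {"fn": "drive_tool", "kwargs": {"series": [[[0.003, 0, 0.001], 0, 0.06], [[0.006, 0, 0.001], 0, 0.06], [[0.009, 0, 0.001], 0, 0.06], [[0.012, 0, 0.001], 0, 0.06], [[0.012, 0, 0.001], 0, 0.06]]}}

```text
time_s: 3.5
position: [0.5976, 0.1534, 0.0422]
tool_rot: [[0.995, -0.096, -0.0], [-0.096, -0.995, -0.0], [-0.0, 0.0, -1.0]]
ft_force: [-0.1, -0.6, -1.1]
grip_width: 0.0598
gripper_force: 0.0
```

>>> {"fn": "drive_tool", "kwargs": {"series": [[[0.002, 0, 0], 0, 0.06], [[0.004, 0, 0], 0, 0.06], [[0.004, 0, 0], 0, 0.06]]}}

```text
time_s: 3.8
position: [0.5989, 0.1534, 0.0423]
tool_rot: [[0.995, -0.095, -0.006], [-0.095, -0.995, -0.0], [-0.006, 0.001, -1.0]]
ft_force: [-15.0, 0.0, 6.6]
grip_width: 0.0597
gripper_force: 0.0
```

>>> {"fn": "drive_tool", "kwargs": {"series": [[[-0.002, 0, 0], 0, 0.05], [[-0.002, 0, 0], 0, 0.03], [[-0.002, 0, 0], 0, 0.015], [[-0.002, 0, 0], 0, 0.005], [[-0.002, 0, 0], 0, 0.005], [[-0.002, 0, 0], 0, 0.005], [[-0.002, 0, 0], 0, 0.005], [[-0.002, 0, 0], 0, 0.005]], "newtons": 40}}

```text
time_s: 4.6
position: [0.5987, 0.1538, 0.0435]
tool_rot: [[0.995, -0.096, -0.001], [-0.096, -0.995, 0.001], [-0.001, -0.0, -1.0]]
ft_force: [-9.7, 1.5, 10.2]
grip_width: 0.0104
gripper_force: 39.8
```

>>> {"fn": "drive_tool", "kwargs": {"series": [[[-0.003, 0, 0], 0, 0.005], [[-0.007, 0, 0], 0, 0.005], [[-0.013, 0, 0], 0, 0.005], [[-0.02, 0, 0], 0, 0.005], [[-0.028, 0, 0], 0, 0.005], [[-0.036, 0, 0], 0, 0.005], [[-0.044, 0, 0], 0, 0.005], [[-0.052, 0, 0], 0, 0.005], [[-0.06, 0, 0], 0, 0.005], [[-0.068, 0, 0], 0, 0.005], [[-0.076, 0, 0], 0, 0.005], [[-0.084, 0, 0], 0, 0.005], [[-0.092, 0, 0], 0, 0.005], [[-0.1, 0, 0], 0, 0.005], [[-0.108, 0, 0], 0, 0.005], [[-0.115, 0, 0], 0, 0.005], [[-0.121, 0, 0], 0, 0.005], [[-0.126, 0, 0], 0, 0.005], [[-0.13, 0, 0], 0, 0.005], [[-0.13, 0, 0], 0, 0.005]]}}

```text
time_s: 6.6
position: [0.4714, 0.1658, 0.0434]
tool_rot: [[0.995, -0.096, 0.005], [-0.096, -0.995, 0.0], [0.004, -0.001, -1.0]]
ft_force: [2.1, -0.8, 9.2]
grip_width: 0.0102
gripper_force: 40.4
```

Run:
```python
from h import *
go(.5,.15,.043,-5.5)
d=shot('top'); a=d['img'][110:250,150:250,::-1]; b=shot('scene')['img'][190:310,230:370,::-1]
c=np.zeros((560,800,3),np.uint8);c[:,:400]=cv2.resize(a,None,fx=4,fy=4,interpolation=2);c[:343,400:]=cv2.resize(b,(400,343),interpolation=2)
cv2.imwrite('pics/s2.png',c)
```

```text
t 6.6 p [0.4714 0.1658 0.0434] yaw -5.5238175530429485 w 0.010209577969985544 f [ 2.0766 -0.8354  9.2459] q6 101.31420026267153
shift [0.03   0.013  0.0006] turn -0.023817553042948525
```

View pics/s2.png

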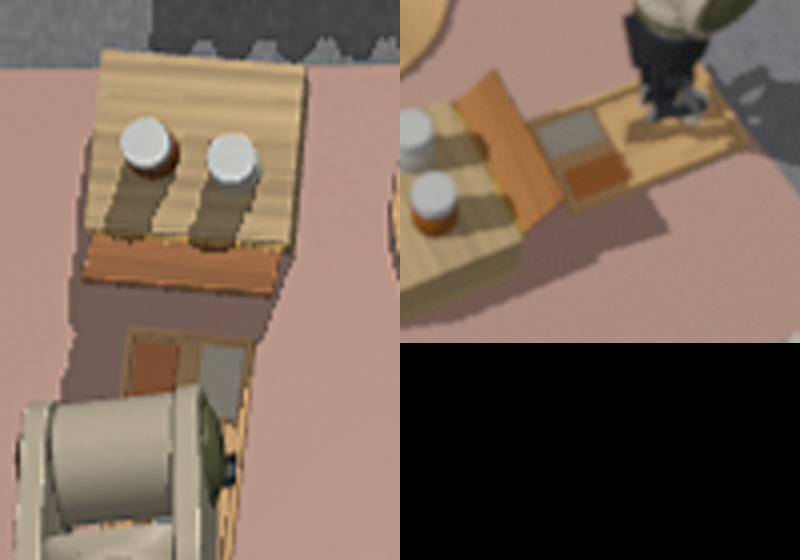

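The tray is clear of the shelf and flap, with its rear edge from crop (130,328) to (255,342). I'll locate it and take a full grip.

Run:
```python
from h import *
d=shot('top')
f=lambda x,y: ray(d,(x+.5)/4-.5+150,(y+.5)/4-.5+110,.018)
L,R=f(131,328),f(256,341); m=(L+R)/2; t=L-R; n=np.array([t[1],-t[0]])/np.hypot(*t[:2])
print(L,R,m,np.hypot(*t[:2]),np.degrees(np.arctan2(n[1],n[0])), m[:2]-.1*n)
```

```text
[0.5913 0.2035 0.018 ] [0.5791 0.0966 0.018 ] [0.5852 0.15   0.018 ] 0.10762294425171666 -6.496298958105991 [0.4858 0.1614]
```

>>> {"fn": "drive_tool", "kwargs": {"series": [[[0, 0, 0], 0, 0.012], [[0, 0, 0], 0, 0.022], [[0, 0, 0], 0, 0.035], [[0, 0, 0], 0, 0.045], [[0, 0, 0], 0, 0.045]]}}

```text
time_s: 7.25
position: [0.4698, 0.1658, 0.0421]
tool_rot: [[0.995, -0.096, -0.001], [-0.096, -0.995, -0.0], [-0.001, 0.0, -1.0]]
ft_force: [0.6, -0.2, 0.7]
grip_width: 0.0452
gripper_force: 0.0
```

>>> {"fn": "drive_tool", "kwargs": {"series": [[[0.006, 0, 0], 0, 0.045], [[0.012, 0, 0], 0, 0.045], [[0.016, 0, 0.002], 0, 0.045], [[0.016, 0, 0.008], 0, 0.045], [[0.016, 0, 0.014], 0, 0.045], [[0.016, 0, 0.02], 0, 0.045], [[0.016, 0, 0.02], 0, 0.045], [[0.016, 0, 0.02], 0, 0.025], [[0.016, 0, 0.02], 0, 0.015], [[0.016, 0, 0.02], 0, 0.004], [[0.016, 0, 0.02], 0, 0.004], [[0.016, 0, 0.02], 0, 0.004], [[0.016, 0, 0.02], 0, 0.004]], "newtons": 60}}

```text
time_s: 8.55
position: [0.4861, 0.1642, 0.0227]
tool_rot: [[0.995, -0.096, 0.001], [-0.096, -0.995, 0.0], [0.001, -0.0, -1.0]]
ft_force: [-1.0, 0.1, 5.3]
grip_width: 0.0113
gripper_force: 59.5
```

>>> {"fn": "drive_tool", "kwargs": {"series": [[[0, 0, -0.002], 0, 0.004], [[0, 0, -0.005], 0, 0.004], [[0, 0, -0.01], 0, 0.004], [[-0.001, 0, -0.016], 0, 0.004], [[-0.004, 0, -0.022], 0, 0.004], [[-0.008, 0, -0.029], 0, 0.004], [[-0.013, 0, -0.036], 0, 0.004], [[-0.019, 0, -0.043], 0, 0.004], [[-0.025, 0, -0.049], 0, 0.004], [[-0.028, 0, -0.054], 0, 0.004], [[-0.03, 0, -0.058], 0, 0.004], [[-0.03, 0, -0.06], 0, 0.004], [[-0.03, 0, -0.06], 0, 0.004]]}}

```text
time_s: 9.85
position: [0.4563, 0.1671, 0.0826]
tool_rot: [[0.995, -0.096, 0.001], [-0.096, -0.995, 0.0], [0.001, -0.0, -1.0]]
ft_force: [0.1, 0.6, -2.8]
grip_width: 0.0111
gripper_force: 58.6
```

Run:
```python
from h import *
go(.46,-.165,.083,-5.5)
b=shot('scene')['img'][150:310,230:400,::-1]
cv2.imwrite('pics/s3.png',cv2.resize(b,None,fx=3.5,fy=3.5,interpolation=2))
```

```text
t 9.85 p [0.4563 0.1671 0.0826] yaw -5.524112796433545 w 0.011105619375355839 f [ 0.0774  0.5787 -2.7538] q6 101.64198511680753
shift [ 0.0356  0.3302 -0.0005] turn -0.02411279643354458
```

View pics/s3.png

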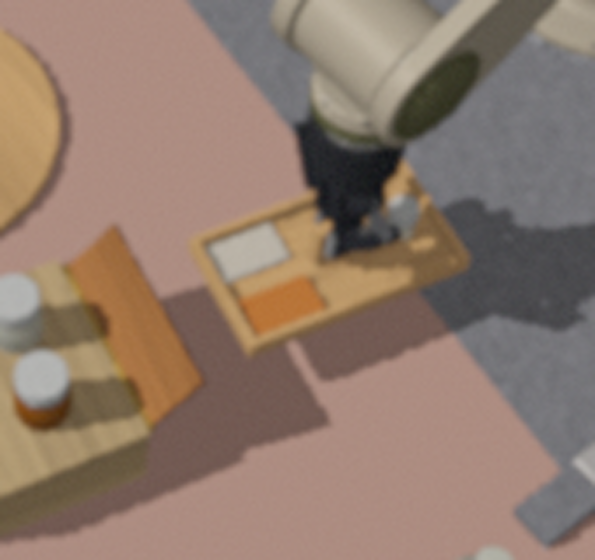

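The tray hangs level and the jar stands in it (~(400,210)). I'll carry it sideways at constant world x.

>>> {"fn": "drive_tool", "kwargs": {"series": [[[0, 0.004, 0], 0, 0.004], [[0.001, 0.012, 0], 0, 0.004], [[0.003, 0.025, 0], 0, 0.004], [[0.005, 0.043, 0], 0, 0.004], [[0.007, 0.065, 0], 0, 0.004], [[0.01, 0.089, 0], 0, 0.004], [[0.012, 0.113, 0], 0, 0.004], [[0.015, 0.137, 0], 0, 0.004], [[0.017, 0.161, 0], 0, 0.004], [[0.02, 0.185, 0], 0, 0.004], [[0.023, 0.209, 0], 0, 0.004], [[0.025, 0.233, 0], 0, 0.004], [[0.028, 0.257, 0], 0, 0.004], [[0.03, 0.279, 0], 0, 0.004], [[0.032, 0.297, 0], 0, 0.004], [[0.034, 0.311, 0], 0, 0.004], [[0.035, 0.321, 0], 0, 0.004], [[0.036, 0.327, 0], 0, 0.004], [[0.036, 0.33, 0], 0, 0.004], [[0.036, 0.33, 0], 0, 0.004]]}}

```text
time_s: 11.9
position: [0.4601, -0.1647, 0.0823]
tool_rot: [[0.995, -0.096, -0.0], [-0.096, -0.995, 0.0], [-0.0, -0.0, -1.0]]
ft_force: [-0.2, 0.8, -3.5]
grip_width: 0.0114
gripper_force: 58.5
```

```bash
python3 -c "
from h import *
go(.69,-.165,.083,-5.5)"
```

```text
t 11.9 p [ 0.4601 -0.1647  0.0823] yaw -5.511243595272231 w 0.011361271997204127 f [-0.151   0.8476 -3.5392] q6 61.89690178866519
shift [ 0.2289 -0.0218 -0.0008] turn -0.011243595272230955
```

>>> {"fn": "drive_tool", "kwargs": {"series": [[[0.004, 0, 0], 0, 0.004], [[0.012, -0.001, 0], 0, 0.004], [[0.024, -0.002, 0], 0, 0.004], [[0.04, -0.004, 0], 0, 0.004], [[0.058, -0.005, 0], 0, 0.004], [[0.076, -0.007, 0], 0, 0.004], [[0.094, -0.009, 0], 0, 0.004], [[0.112, -0.011, 0], 0, 0.004], [[0.13, -0.012, 0], 0, 0.004], [[0.148, -0.014, 0], 0, 0.004], [[0.166, -0.016, 0], 0, 0.004], [[0.184, -0.018, 0], 0, 0.004], [[0.2, -0.019, 0], 0, 0.004], [[0.212, -0.02, 0], 0, 0.004], [[0.221, -0.021, 0], 0, 0.004], [[0.226, -0.022, 0], 0, 0.004], [[0.229, -0.022, 0], 0, 0.004], [[0.229, -0.022, 0], 0, 0.004], [[0.229, -0.022, 0], 0, 0.004]]}}

```text
time_s: 13.8
position: [0.69, -0.1649, 0.0823]
tool_rot: [[0.995, -0.096, -0.0], [-0.096, -0.995, 0.0], [-0.0, -0.0, -1.0]]
ft_force: [-0.1, -0.1, -1.7]
grip_width: 0.0115
gripper_force: 58.5
```

Run:
```python
from h import *
go(.69,-.165,.036,-5.5)
```

```text
t 13.8 p [ 0.69   -0.1649  0.0823] yaw -5.520322907352105 w 0.011520024452832118 f [-0.0764 -0.0917 -1.6642] q6 72.54814009461333
shift [0.     0.0001 0.0463] turn -0.020322907352104735
```

>>> {"fn": "drive_tool", "kwargs": {"series": [[[0, 0, 0.003], 0, 0.004], [[0, 0, 0.009], 0, 0.004], [[0, 0, 0.017], 0, 0.004], [[0, 0, 0.025], 0, 0.004], [[0, 0, 0.032], 0, 0.004], [[0, 0, 0.037], 0, 0.004], [[0, 0, 0.041], 0, 0.004], [[0, 0, 0.043], 0, 0.004], [[0, 0, 0.045], 0, 0.004], [[0, 0, 0.046], 0, 0.004], [[0, 0, 0.047], 0, 0.004], [[0, 0, 0.048], 0, 0.004], [[0, 0, 0.048], 0, 0.004]]}}

```text
time_s: 15.1
position: [0.6903, -0.165, 0.0347]
tool_rot: [[0.995, -0.096, 0.001], [-0.096, -0.995, -0.0], [0.001, 0.0, -1.0]]
ft_force: [-1.7, 0.2, -0.2]
grip_width: 0.0115
gripper_force: 58.9
```

>>> {"fn": "drive_tool", "kwargs": {"series": [[[0, 0, 0.001], 0, 0.004], [[0, 0, 0.001], 0, 0.004]]}}

```text
time_s: 15.3
position: [0.6903, -0.165, 0.0347]
tool_rot: [[0.995, -0.096, 0.001], [-0.096, -0.995, -0.001], [0.001, 0.0, -1.0]]
ft_force: [-4.6, 1.4, 5.9]
grip_width: 0.011
gripper_force: 59.9
```

Seated on the board. Next I release and rise.

>>> {"fn": "drive_tool", "kwargs": {"series": [[[0, 0, 0], 0, 0.013], [[0, 0, 0], 0, 0.018], [[0, 0, 0], 0, 0.028], [[0, 0, 0], 0, 0.038], [[0, 0, 0], 0, 0.042], [[0, 0, -0.01], 0, 0.042], [[0, 0, -0.025], 0, 0.042], [[0, 0, -0.05], 0, 0.042], [[0, 0, -0.09], 0, 0.042], [[0, 0, -0.14], 0, 0.042], [[-0.05, 0, -0.16], 0, 0.042], [[-0.1, 0, -0.16], 0, 0.042], [[-0.15, 0, -0.16], 0, 0.042], [[-0.2, 0, -0.16], 0, 0.042], [[-0.2, 0, -0.16], 0, 0.042]]}}

```text
time_s: 16.8
position: [0.4859, -0.1439, 0.1944]
tool_rot: [[0.995, -0.097, -0.003], [-0.097, -0.995, 0.001], [-0.003, -0.001, -1.0]]
ft_force: [0.5, 0.4, -0.7]
grip_width: 0.0421
gripper_force: 0.0
```

Run:
```python
from h import *
go(.57,.15,.18,-5.2)
d=shot('top'); a=d['img'][110:230,160:345,::-1]
cv2.imwrite('pics/s4.png',cv2.resize(a,None,fx=4,fy=4,interpolation=2))
```

```text
t 16.8 p [ 0.4859 -0.1439  0.1944] yaw -5.566425724812822 w 0.04206198167369055 f [ 0.5026  0.3808 -0.7212] q6 65.67428100658009
shift [ 0.0552 -0.3007  0.0145] turn -0.36642572481282176
```

View pics/s4.png

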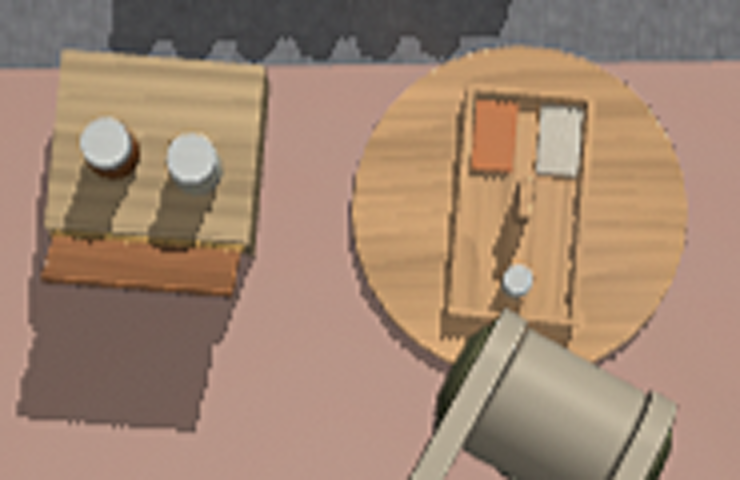

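The tray sits centred on the board (crop centre ~(519,207), board ~(520,208)) and the jar stands at (517,280). The flap at (140,265) is still raised. Now the flap.

```bash
python3 -c "
from h import *
go(.53,.16,.16,-5.2);go(.624,.1513,.16,-5.2)"
```

```text
t 16.85 p [ 0.4887 -0.1451  0.1951] yaw -5.573722984209757 w 0.04149817198705571 f [ 0.4267 -0.1813  0.8416] q6 65.714664043571
shift [ 0.0115 -0.3077  0.035 ] turn -0.37372298420975714
t 16.85 p [ 0.4887 -0.1451  0.1951] yaw -5.573722984209757 w 0.04149817198705571 f [ 0.4267 -0.1813  0.8416] q6 65.714664043571
shift [ 0.1059 -0.3081  0.0351] turn -0.37372298420975714
```

>>> {"fn": "drive_tool", "kwargs": {"series": [[[0.01, -0.05, 0.01], 0, 0.0], [[0.01, -0.1, 0.02], 0, 0.0], [[0.01, -0.15, 0.03], 0, 0.0], [[0.01, -0.2, 0.035], 0, 0.0], [[0.01, -0.25, 0.035], 0, 0.0], [[0.01, -0.29, 0.035], 0, 0.0], [[0.02, -0.308, 0.035], -0.4, 0.0], [[0.05, -0.308, 0.035], -0.4, 0.0], [[0.08, -0.308, 0.035], -0.4, 0.0], [[0.1, -0.308, 0.035], -0.4, 0.0], [[0.104, -0.308, 0.035], -0.4, 0.0], [[0.104, -0.308, 0.035], -0.4, 0.0], [[0.104, -0.308, 0.035], -0.4, 0.0]]}}

```text
time_s: 18.15
position: [0.6239, 0.1512, 0.1587]
tool_rot: [[0.996, -0.089, 0.0], [-0.089, -0.996, 0.0], [0.0, -0.0, -1.0]]
ft_force: [-0.4, 0.1, -0.2]
grip_width: -0.0003
gripper_force: 0.0
```

```bash
python3 -c "
from h import *
go(.624,.1513,.03,-5.2)"
```

```text
t 18.15 p [0.6239 0.1512 0.1587] yaw -5.101413176880776 w -0.0003010650827318477 f [-0.3865  0.1041 -0.1797] q6 98.17038748547323
shift [ 0.0001 -0.0001  0.1287] turn 0.0985868231192244
```

>>> {"fn": "drive_tool", "kwargs": {"series": [[[0, 0, 0.02], 0, 0], [[0, 0, 0.04], 0, 0], [[0, 0, 0.05], 0, 0], [[0, 0, 0.056], 0, 0], [[0, 0, 0.062], 0, 0], [[0, 0, 0.068], 0, 0], [[0, 0, 0.074], 0, 0], [[0, 0, 0.08], 0, 0], [[0, 0, 0.086], 0, 0], [[0, 0, 0.092], 0, 0], [[0, 0, 0.098], 0, 0], [[0, 0, 0.104], 0, 0], [[0, 0, 0.11], 0, 0], [[0, 0, 0.116], 0, 0], [[0, 0, 0.122], 0, 0], [[0, 0, 0.128], 0, 0], [[0, 0, 0.128], 0, 0]]}}

```text
time_s: 19.85
position: [0.6237, 0.1508, 0.029]
tool_rot: [[0.996, -0.089, -0.002], [-0.089, -0.996, -0.0], [-0.002, 0.0, -1.0]]
ft_force: [-0.8, 0.4, 0.9]
grip_width: -0.0001
gripper_force: 0.0
```

>>> {"fn": "drive_tool", "kwargs": {"series": [[[0.003, 0, 0], 0, 0], [[0.006, 0, 0], 0, 0], [[0.009, 0, 0], 0, 0], [[0.011, 0, 0], 0, 0], [[0.013, 0, 0], 0, 0], [[0.015, 0, 0], 0, 0], [[0.015, 0, 0], 0, 0]]}}

```text
time_s: 20.55
position: [0.6396, 0.1494, 0.0303]
tool_rot: [[0.996, -0.089, 0.001], [-0.089, -0.996, 0.0], [0.001, -0.0, -1.0]]
ft_force: [-0.4, 0.4, -1.3]
grip_width: -0.0004
gripper_force: 0.4
```

>>> {"fn": "drive_tool", "kwargs": {"series": [[[0.001, 0, 0], 0, 0], [[0.002, 0, 0], 0, 0], [[0.003, 0, 0], 0, 0], [[0.003, 0, 0], 0, 0]]}}

```text
time_s: 20.95
position: [0.6406, 0.1494, 0.0303]
tool_rot: [[0.996, -0.089, -0.004], [-0.089, -0.996, -0.0], [-0.004, 0.001, -1.0]]
ft_force: [-9.7, -0.2, 3.8]
grip_width: 0.0001
gripper_force: 4.9
```

Firm contact at the stop. I'll back off, rise and check.

>>> {"fn": "drive_tool", "kwargs": {"series": [[[0.001, 0, 0], 0, 0], [[0.0, 0, 0], 0, 0], [[-0.01, 0, 0], 0, 0], [[-0.03, 0, 0], 0, 0], [[-0.07, 0, 0], 0, 0], [[-0.11, 0, -0.03], 0, 0], [[-0.15, 0, -0.07], 0, 0], [[-0.18, 0.04, -0.12], 0, 0], [[-0.18, 0.09, -0.15], 0, 0], [[-0.18, 0.14, -0.15], 0, 0], [[-0.18, 0.14, -0.15], 0, 0], [[-0.18, 0.14, -0.15], 0, 0]]}}

```text
time_s: 22.15
position: [0.4512, 0.0232, 0.182]
tool_rot: [[0.996, -0.093, 0.004], [-0.093, -0.996, -0.001], [0.005, 0.001, -1.0]]
ft_force: [0.3, 0.8, -0.2]
grip_width: 0.0002
gripper_force: 0.0
```

Run:
```python
from h import *
o=env.observe();print(o['time_s'],o['ft_force'],np.abs(o['qvel']).max())
t=shot('top')['img'][110:300,90:420,::-1];s=shot('scene')['img'][130:320,140:340,::-1]
c=np.zeros((600,800,3),np.uint8);c[:230,:400]=cv2.resize(t,(400,230));c[230:,:390]=cv2.resize(s,(390,370),interpolation=2)
d=cloud(shot('top'))
c[:400,400:]=cv2.resize(shot('scene')['img'][200:300,210:310,::-1],(400,400),interpolation=2)
cv2.imwrite('pics/s5.png',c)
```

```text
22.15 [ 0.3075  0.7736 -0.195 ] 3.7524130152736626
```

View pics/s5.png

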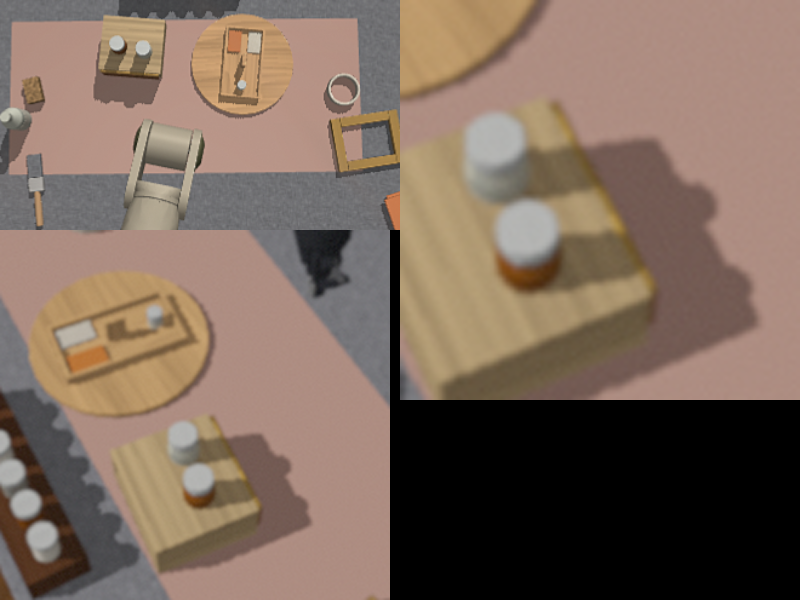

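The flap no longer shows beyond the shelf's front edge. The finger stopped on it 9 mm in front of that edge, which is where the shut flap's face should be. The tray and jar stand on the board, and the bystanders are where they were.

```bash
python3 -c "
from h import *
print(env.close_job())"
```

```text
the job is handed in; nothing more can be done
None
```

The job is handed in, with no verdict shown: by the final pictures and the stop contact, the tray is flat in the middle of the board with the jar upright, the flap is shut, and nothing else moved; the tool can't tilt, so I drew the tray out with a straight-down pinch on the grip's front end.

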